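Lay the paperback down on the reading mat

ROBOT

A 7-joint arm with a two-finger parallel gripper is mounted at the origin on the work surface. World frame = base frame: x ahead of the robot, y to its left, z up, the work surface at z = 0. Lengths are in m, angles in rad, forces in N, time in s.
With the tool pointing down it reaches from about 0.4 to 0.85 m from the base axis. Payload 10.4 kg.
Tool frame: the origin (TCP) lies on the centre line of the jaws, within the pads' length; the fingertips stand r.tip_extent ahead of it and the grasp point (between the pads) lies 3 mm ahead of it (r.tip_extent is the distance from the TCP to the fingertips, in m); z points along the fingers, y is the direction in which the jaws open and shut (so a half turn about z gives the same grasp; the last joint's range is limited). The gripper opens to 87 mm and grips with 3 to 60 N. Pads are 19 mm wide; open, the fingers measure 117 mm over their backs; the gripper's body (75 mm by 190 mm) begins 51 mm behind the grasp point.
Start: joints at [-1.182, 0.332, -0.065, 1.46, 0.022, 1.35, -0.088], TCP at [0.25, 0.573, 0.245] pointing down, gripper open.
Joint ranges: [-2.6, 2.6], [-0.5, 2.12], [-1.47, 1.34], [0.16, 2.42], [-1.27, 4.41], [0.06, 2.06], [-2.6, 2.6]. Speed limits (rad/s): [2.22, 2.22, 2.79, 2.79, 3.14, 3.14, 3.14].

INTERFACE

Orientations are given as a unit quaternion [x, y, z, w].
In Python, from bench import r gives the robot as it stands. The module is installed in compiled form; this text tells all that it offers.
- The arm moves only by the shell command python3 -m jog 'ROWS' [FORCE]. ROWS is JSON, a list of rows, each a list of 5 numbers: the shift along the tool's x, y, z in cm, then the turn about the tool's z in rad, then the closure, from 0 (fully open) to 1 (shut). A call has exactly 10 rows; each row shifts and turns the pose as measured when the row begins, along the tool's axes as they then stand; what a row does not reach is not made up. A row lasts 1/10 s, in which the tool goes at most 50 mm and 8.59 degrees, less where a joint would pass 70% of its speed; a pose out of reach is approached as far as the arm can. A call with a gripper value outside its range is refused whole. The fingers move at their own pace and stop on an object; FORCE is the grip in N (left out, the last holds). Time passes only in rows, so rows that do not move let the fingers close, or fill a call up. It gives the time, the measured TCP pose, the force and the opening at its end, in the units of the state.
- r.read_state(): the state, without advancing time (a new reading comes with each control period).
- r.camera(name): name is "scene" or "top" or "wrist"; returns a dict with "pixels" (384x512x3 uint8, red, green, blue), "fx", "fy", "cx", "cy" (pixels), "camera_from_world" (4x4, takes a point from world to camera coordinates). Camera axes: x right, y up, looking along -z (the intrinsics and any distortion apply to the point x, -y, -z); pixel columns grow to the right and rows downward; lengths in m; the calibration is good to about 2 mm. The wrist camera is an equidistant fisheye: a pixel r from the principal point sees the ray r / f radians off the axis. A picture is of the moment at which its call begins. There is no depth.
- r.close_job(): hands the job in, once; it reports no verdict.
The state is a dict: "time": time; "joint_positions": joint angles; "joint_vel": joint speeds; "joint_torque": joint torques, N m; "ee_pos": TCP position; "eef_rot": TCP orientation; "ft_force": force on the tool from outside, world axes, zero at the start; "torque": the same for the moment, N m; "width": finger opening in m.
Only numpy, scipy, OpenCV 4.12 (cv2) and the standard library are available. Lean on these libraries where they do the work, as an engineer would, in place of code of your own. Each camera call takes 0.05 s, during which the arm holds its last target. There are 200 camera calls.

TASK

Get the next reading ready at the radio desk: push over the paperback that stands on end beside the green reading mat so that it falls flat onto the mat and nowhere else, then push it along until the whole book lies on the mat. Do not pick the book up, and leave the small carton standing where it is and the other things undisturbed.

Things in the scene. Friction and masses are not known exactly. Their poses are not given: they have to be found in the camera images.
- book: Thick paperback, brown cover, 110 wide x 30 thick x 178 mm tall, 0.2-0.45 kg, loose. Stands on end on the table beyond one short end of the mat (either one), a cover facing the mat 20 to 50 mm outside its edge. Origin: centre of its underside; x along the width, y through the covers, z up. Pushed high it tips over its lower edge (beyond 10 degrees it falls by itself), foot landing outside the mat; pushed low it slides.
- foot_a (a point): Corner of the standing book's lower edge, mid thickness: book frame (-55, 0, 0) mm.
- foot_b (a point): Corner of the standing book's lower edge, mid thickness: book frame (55, 0, 0) mm.
- head_a (a point): Corner of the book's upper edge, mid thickness: book frame (-55, 0, 178) mm.
- head_b (a point): Corner of the book's upper edge, mid thickness: book frame (55, 0, 178) mm.
- mat: The reading mat: a dark green rectangle with a light stitched line just inside its edge, 220 x 260 mm, fixed and about 1 mm thin, so that things slide over its edge freely. Origin: its centre on the table; own x along the 220 mm side, y along the 260 mm side (roughly sideways as seen from the robot), z up.
- carton: Bystander: small cardboard carton 60 x 44 x 95 mm tall standing beyond the opposite short end of the mat from the book, its near face about 15 to 35 mm outside the mat. Loose, 0.18 kg. Origin: centre of its underside. To be left alone.
- mug: Bystander: white mug, 80 mm across, 90 mm high, on the side of the mat away from the robot. Loose. Origin: centre of its underside. To be left alone.
- headphones: Bystander: headphones lying on the table to the robot's left, about 160 x 200 mm, 80 mm high. Loose. Origin: on the table between the ear cups. To be left alone.
- microphone: Fixed microphone on a round table stand (foot 130 mm across, 310 mm high), on the robot's left. Origin: centre of its foot on the table.
There are look-alikes about, which are no part of the job. What is meant by the book is not yellow, and is the smaller of those in its own colour.

How it is judged:
On the way:
1. the book has fallen flat with its upper end on the mat (angle between book's own z axis and vertical between 1.48 and 1.66 rad and (angle between book's own y axis and vertical below 0.1 rad or angle between book's own y axis and vertical above 3.04 rad) and x of head_a in the frame of mat between -0.11 and 0.11 m and y of head_a in the frame of mat between -0.13 and 0.13 m and x of head_b in the frame of mat between -0.11 and 0.11 m and y of head_b in the frame of mat between -0.13 and 0.13 m), for 0.1 s.
At the end, for the whole second after the job is handed in: The book lies flat on a cover (within 5 degrees) and at rest, all four of its corners inside the outer edge of the mat; the carton stands upright, and carton, mug and headphones are within 20 mm of where they began (all of step 1 and x of foot_a in the frame of mat between -0.11 and 0.11 m and y of foot_a in the frame of mat between -0.13 and 0.13 m and x of foot_b in the frame of mat between -0.11 and 0.11 m and y of foot_b in the frame of mat between -0.13 and 0.13 m and height (world z) of book below 0.02 m and linear speed of book below 0.02 m/s and angular speed of book below 0.1 rad/s and angle between carton's own z axis and vertical below 0.1 rad and distance of each of carton, mug, headphones from where it was at the start of the episode below 0.02 m); the robot touches nothing.
It fails at once if the book is picked up: its lower edge leaves the table by more than 35 mm (height (world z) of book above 0.035 m).
It fails at once if the book falls elsewhere: it lies down with neither corner of its upper end over the mat (angle between book's own z axis and vertical above 1.4 rad and not ((x of head_a in the frame of mat between -0.11 and 0.11 m and y of head_a in the frame of mat between -0.13 and 0.13 m) or (x of head_b in the frame of mat between -0.11 and 0.11 m and y of head_b in the frame of mat between -0.13 and 0.13 m))).
It fails at once if the carton is tipped or moved by more than 20 mm (angle between carton's own z axis and vertical above 0.3 rad or distance of carton from where it was at the start of the episode above 0.02 m).
It fails at once if the mug or the headphones are moved by more than 20 mm (distance of any of mug, headphones from where it was at the start of the episode above 0.02 m).
It also fails if it takes over 42 s, if anything falls off the work surface, if the arm or the gripper's body presses on something with over 40 N, if the wrist force passes 120 N, or if a joint passes its speed limit or range.

## Working session

There is one attempt and no reset: what is moved stays moved. The work goes in short steps, Python scripts to look and compute and a shell command to move; the robot and the scene stay as the last step left them, time stands still between calls to the robot, and variables do not carry over. Pictures are saved under pics/ and viewed, about 8 in all and at most 12, crops included, and the job is handed in when it is done.

```bash
mkdir -p pics
cat > h.py <<'E'
import numpy as np, cv2
from bench import r
def shot(name,fn):
    c=r.camera(name); cv2.imwrite(fn,cv2.cvtColor(c["pixels"],cv2.COLOR_RGB2BGR)); return c
def ray(c,u,v):
    T=np.array(c["camera_from_world"]); R=T[:3,:3]; o=-R.T@T[:3,3]
    d=np.array([(u-c["cx"])/c["fx"],-(v-c["cy"])/c["fy"],-1.]); return o,R.T@d
def onz(c,u,v,z=0):
    o,d=ray(c,u,v); return o+d*(z-o[2])/d[2]
def proj(c,p):
    T=np.array(c["camera_from_world"]); q=T[:3,:3]@p+T[:3,3]; return c["cx"]+c["fx"]*q[0]/-q[2], c["cy"]-c["fy"]*q[1]/-q[2]
E
python3 - <<'E'
from h import *
a=shot("scene","pics/a.png");b=shot("top","pics/b.png")
for c in (a,b): print(onz(c,256,192)); print(ray(c,256,192)[0])
s=r.read_state();print(s["ee_pos"],s["eef_rot"],s["time"],r.tip_extent)
E
```

```text
[0.50000228 0.12404548 0.        ]
[1.20459662 0.36560287 0.9168369 ]
[0.58884107 0.13423012 0.        ]
[0.34917514 0.1364188  1.2363    ]
[0.25000837 0.57246354 0.24384509] [ 2.04402588e-01  9.78886703e-01 -6.28576932e-04 -9.45656016e-05] 0.1 0.022
```

View pics/a.png

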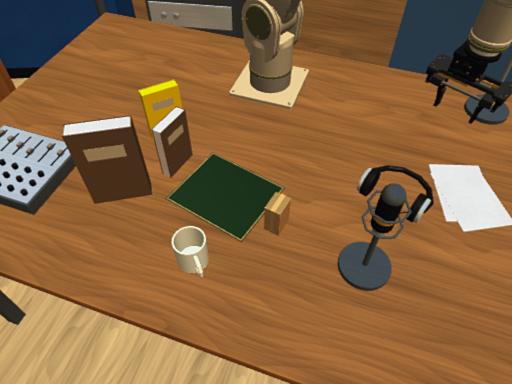

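View pics/b.png

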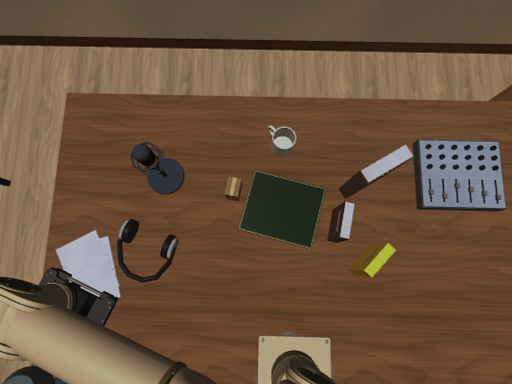

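Candidates for the book are the small brown one (scene 173,142; top 345,222), the large brown one (scene 107,160; top 377,172) and the yellow one (scene 161,103; top 378,260). I choose the small brown one, which stands by the mat's right end. Next I measure it and check it in a close crop.

Run:
```python
from h import *
b=r.camera("top"); im=b["pixels"].astype(int); R,G,B=im[...,0],im[...,1],im[...,2]
def big(m,box):
    x0,y0,x1,y1=box; k=np.zeros(m.shape,np.uint8); k[y0:y1,x0:x1]=m[y0:y1,x0:x1]
    c=cv2.findContours(k,cv2.RETR_EXTERNAL,cv2.CHAIN_APPROX_NONE)[0]; return max(c,key=cv2.contourArea)
def rep(n,m,box,z):
    c=big(m,box); q=cv2.boxPoints(cv2.minAreaRect(c)); P=np.array([onz(b,u,v,z)[:2] for u,v in q])
    e=np.diff(np.vstack([P,P[:1]]),axis=0); print(n,q.round(1).tolist(),P.round(3).tolist(),"c",P.mean(0).round(4),"L",np.hypot(*e.T).round(3),"ang",np.degrees(np.arctan2(e[:,1],e[:,0])).round(1))
rep("mat",(G>R+3)&(G>B),(225,160,335,255),0)
rep("booktop",(R>130)&(abs(R-B)<50),(325,195,365,245),.178)
rep("bigtop",(R>130)&(abs(R-B)<50),(335,140,414,200),.24)
rep("yellow",(R>150)&(B<80)&(G>140),(350,235,405,285),.15)
rep("carton",(R>130)&(R>B+40),(220,170,244,205),.095)
rep("mug",(R>150)&(abs(R-B)<60),(262,115,302,160),.09)
crop=cv2.resize(im[120:290,220:420].astype(np.uint8)[...,::-1].copy(),None,fx=4,fy=4,interpolation=cv2.INTER_CUBIC)[:600]
sc=r.camera("scene")["pixels"][70:220,50:250][...,::-1]
cv2.imwrite("pics/c.png",cv2.resize(sc,None,fx=3.5,fy=3.5,interpolation=cv2.INTER_CUBIC))
```

```text
mat [[239.1999969482422, 227.60000610351562], [254.3000030517578, 170.6999969482422], [324.79998779296875, 189.5], [309.6000061035156, 246.39999389648438]] [[0.462, 0.189], [0.666, 0.142], [0.604, -0.107], [0.405, -0.053]] c [0.5342 0.0429] L [0.209 0.256 0.206 0.249] ang [ -13.1 -104.   164.8   76.6]
booktop [[339.3999938964844, 236.60000610351562], [345.20001220703125, 201.5], [354.5, 203.10000610351562], [348.6000061035156, 238.10000610351562]] [[0.428, -0.113], [0.532, -0.132], [0.528, -0.159], [0.424, -0.139]] c [ 0.478  -0.1359] L [0.106 0.028 0.106 0.027] ang [-10.5 -98.2 169.2  82. ]
bigtop [[360.3999938964844, 170.0], [405.8999938964844, 143.5], [413.1000061035156, 155.89999389648438], [367.6000061035156, 182.39999389648438]] [[0.614, -0.162], [0.696, -0.295], [0.659, -0.313], [0.578, -0.181]] c [ 0.6368 -0.2377] L [0.157 0.041 0.156 0.041] ang [ -58.3 -153.2  121.5   28.4]
yellow [[363.70001220703125, 269.70001220703125], [387.70001220703125, 242.6999969482422], [395.3999938964844, 249.60000610351562], [371.3999938964844, 276.6000061035156]] [[0.334, -0.189], [0.415, -0.263], [0.395, -0.285], [0.315, -0.211]] c [ 0.365  -0.2368] L [0.11  0.03  0.109 0.029] ang [ -42.4 -131.9  137.3   49. ]
carton [[228.39999389648438, 194.39999389648438], [232.3000030517578, 176.60000610351562], [237.0, 177.6999969482422], [233.0, 195.39999389648438]] [[0.56, 0.224], [0.62, 0.213], [0.617, 0.198], [0.557, 0.208]] c [0.5884 0.2107] L [0.06  0.016 0.06  0.016] ang [ -10.2 -101.4  169.7   78.8]
mug [[273.0, 137.0], [294.0, 137.0], [294.0, 148.0], [273.0, 148.0]] [[0.761, 0.082], [0.762, 0.012], [0.724, 0.012], [0.722, 0.081]] c [0.7421 0.0466] L [0.07  0.038 0.07  0.038] ang [ -88.7 -179.8   91.4    0.9]
```

View pics/c.png

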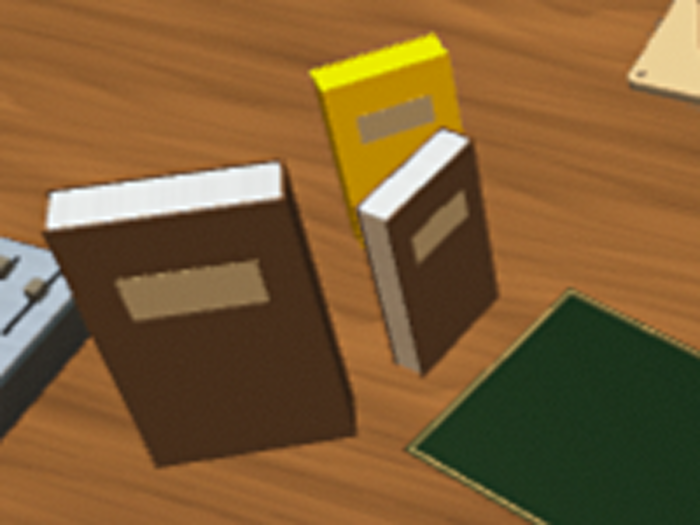

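The crop confirms the choice: the small brown book faces the mat's edge (its top edge runs from crop 362,210 to 455,135), and the yellow and large brown ones stand apart. In the mat frame it is at about (-11, -187) mm, turned 3.5°. I turn the jaw axis along the push and travel there high with the gripper shut.

```bash
python3 -m jog '[[0,0,0,-0.115,1],[0,0,0,-0.115,1],[-3,-3.7,0,0,1],[-3,-3.7,0,0,1],[-3,-3.7,0,0,1],[-3,-3.7,0,0,1],[-3,-3.7,0,0,1],[-3,-3.7,0,0,1],[-3,-3.7,0,0,1],[-3,-3.7,0,0,1]]' 20
```

```text
time: 1.2
ee_pos: [0.4371, 0.2334, 0.2411]
eef_rot: [0.079, 0.997, -0.001, -0.002]
ft_force: [1.6, 0.7, -1.4]
width: 0.0148
```

```bash
python3 -m jog '[[-1,-4.2,-0.1,0,1],[-1,-4.2,-0.1,0,1],[-1,-4.2,-0.1,0,1],[-1,-4.2,-0.1,0,1],[-1,-4.2,-0.1,0,1],[-1,-4.2,-0.1,0,1],[-1,-4.2,-0.1,0,1],[-1,-4.2,-0.1,0,1],[-1,-4.2,-0.1,0,1],[-1,-4.2,-0.1,0,1]]'
python3 - <<'E'
from h import *
shot("scene","pics/d.png"); s=r.read_state();print(s["ee_pos"],s["eef_rot"],s["width"],s["ft_force"])
E
```

```text
time: 2.2
ee_pos: [0.468, -0.2166, 0.252]
eef_rot: [0.081, 0.997, 0.001, -0.0]
ft_force: [0.1, -0.1, -0.3]
width: 0.0004
[ 0.46682008 -0.22410093  0.25243171] [ 8.39278319e-02  9.96471048e-01 -1.21820391e-03  2.92711174e-04] 0.0005975101946147462 [-3.39883442 -3.56258415 -0.01544381]
```

View pics/d.png

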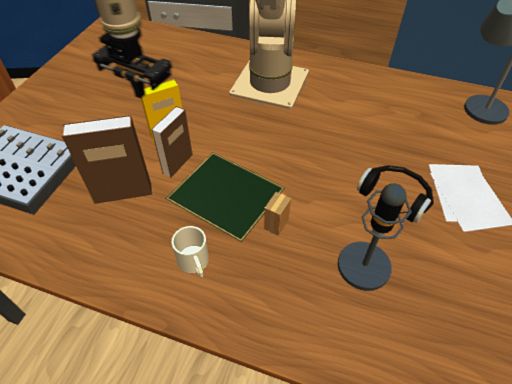

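The gripper is at (132,65), behind the book, with its body long along the push direction. The book still stands at (173,142). I move forward a little, then down to push height.

```bash
python3 -m jog '[[0.2,1.7,0,0,1],[0.2,1.7,0,0,1],[0,0,2,0,1],[0,0,2,0,1],[0,0,2,0,1],[0,0,2,0,1],[0,0,1,0,1],[0,0,0,0,1],[0,0,0,0,1],[0,0,0,0,1]]'
```

```text
time: 3.25
ee_pos: [0.4683, -0.1934, 0.1607]
eef_rot: [0.088, 0.996, -0.002, 0.001]
ft_force: [0.4, 0.8, 1.0]
width: 0.0004
```

```bash
python3 -m jog '[[0,0.7,0,0,1],[0,0.7,0,0,1],[0,0.7,0,0,1],[0,0.5,0,0,1],[0,0.5,0,0,1],[0,0.5,0,0,1],[0,0.5,0,0,1],[0,0.5,0,0,1],[0,0.5,0,0,1],[0,0,0,0,1]]'
python3 -m jog '[[0,0.5,0,0,1],[0,0.5,0,0,1],[0,0.3,0,0,1],[0,0,0,0,1],[0,0,0,0,1],[0,0,0,0,1],[0,0,0,0,1],[0,0,0,0,1],[0,0,0,0,1],[0,0,0,0,1]]'
python3 - <<'E'
from h import *
shot("scene","pics/e.png")
E
```

```text
time: 4.25
ee_pos: [0.4794, -0.138, 0.1627]
eef_rot: [0.087, 0.996, -0.002, 0.003]
ft_force: [-0.1, -0.6, 0.7]
width: 0.0006
time: 5.25
ee_pos: [0.4817, -0.1249, 0.1626]
eef_rot: [0.088, 0.996, -0.002, 0.003]
ft_force: [-0.6, -0.9, -0.4]
width: 0.0001
```

View pics/e.png

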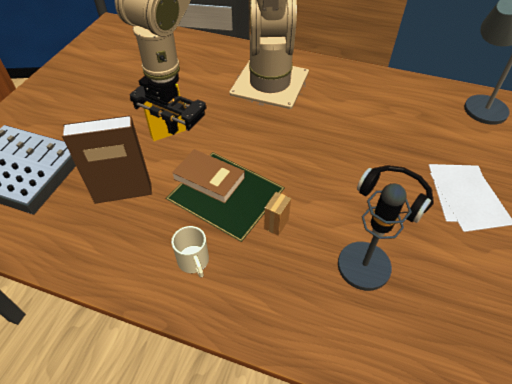

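The book has fallen flat on the mat. In the scene its cover spans (172,175), (195,153), (244,180) and (217,200), with the foot end just off the mat. I measure its pose with a close crop.

Run:
```python
from h import *
s=r.camera("scene")["pixels"][140:245,155:295][...,::-1]; t=r.camera("top")["pixels"][160:265,230:370][...,::-1]
z=lambda i:cv2.resize(i,None,fx=5,fy=5,interpolation=cv2.INTER_CUBIC)[:,:]
cv2.imwrite("pics/f.png",cv2.resize(np.hstack([z(s)[:, :],z(t)]),None,fx=.56,fy=.56))
```

```text
(no output)
```

View pics/f.png

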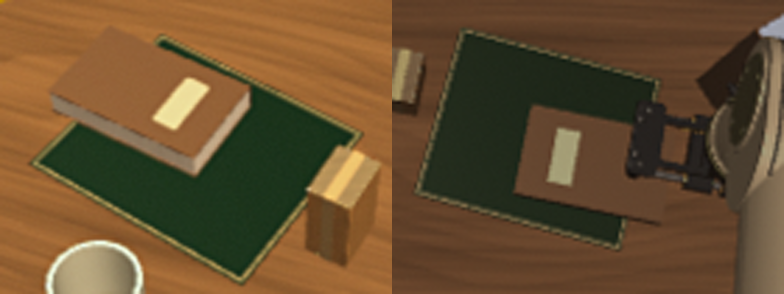

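The crop shows the book flat on the mat: head corners in the top view at (533,106) and (515,190), foot corners in the scene view at (50,93) and (113,27). Now the pose in the mat frame.

```bash
cat >> h.py <<'E'
M=np.array([.534,.043]); th=np.radians(-14.2); EX=np.array([np.cos(th),np.sin(th)]); EY=np.array([-EX[1],EX[0]])
def matf(p): d=np.array(p)[:2]-M; return np.round([d@EX,d@EY],4)
E
python3 - <<'E'
from h import *
s=r.camera("scene"); t=r.camera("top")
for n,c,u,v in [("footMugside",s,172.9,173.2),("footRobot",s,195.4,149.6),("headR",s,244.3,172.1),("headM",s,225.4,197.1),("headM top",t,280.4,197.9),("headR top",t,273.9,227.9)]:
    p=onz(c,u,v,.031); print(n,p[:2].round(4),matf(p))
for u,v in [(213,155),(168,197),(243,237),(284,188)]: p=onz(s,u,v);print("mat",p[:2].round(3),matf(p))
E
```

```text
footMugside [ 0.5382 -0.1149] [ 0.0428 -0.1521]
footRobot [ 0.4299 -0.094 ] [-0.0673 -0.1584]
headR [0.4656 0.0762] [-0.0744  0.0154]
headM [0.5688 0.0594] [0.0297 0.0245]
headM top [0.5645 0.0507] [0.0276 0.0149]
headR top [0.4617 0.0713] [-0.077   0.0097]
mat [ 0.406 -0.049] [-0.1015 -0.1209]
mat [ 0.601 -0.104] [ 0.1007 -0.1264]
mat [0.655 0.142] [0.0929 0.1259]
mat [0.459 0.195] [-0.1101  0.129 ]
```

```bash
python3 -m jog '[[0,-1.5,0,0,1],[0,-1.3,0,0,1],[0,0,0,-0.08,1],[0,0,2,0,1],[0,0,2.5,0,1],[0,0,2.5,0,1],[0,0,2.5,0,1],[0,0,1.5,0,1],[0,0,0.5,0,1],[0,0,0,0,1]]'
```

```text
time: 6.5
ee_pos: [0.4789, -0.154, 0.0449]
eef_rot: [0.046, 0.999, -0.002, 0.005]
ft_force: [1.0, -0.7, -0.2]
width: 0.0006
```

```bash
python3 -m jog '[[0,0,1,0,1],[-0.1,1,0,0,1],[-0.1,1,0,0,1],[-0.1,0.7,0,0,1],[-0.1,0.7,0,0,1],[-0.1,0.7,0,0,1],[-0.1,0.7,0,0,1],[-0.1,0.7,0,0,1],[-0.1,0.7,0,0,1],[0,0,0,0,1]]'
python3 - <<'E'
from h import *
e=r.read_state()["ee_pos"]; print(e,matf(e))
E
```

```text
time: 7.5
ee_pos: [0.4962, -0.0867, 0.0371]
eef_rot: [0.045, 0.999, -0.002, 0.007]
ft_force: [-0.5, -0.9, 0.4]
width: 0.0003
[ 0.49615461 -0.08673664  0.03709302] [-0.0049 -0.1351]
```

```bash
python3 -m jog '[[-0.1,0.6,0,0,1],[-0.1,0.6,0,0,1],[-0.1,0.6,0,0,1],[-0.1,0.6,0,0,1],[-0.1,0.6,0,0,1],[-0.1,0.4,0,0,1],[0,0,0,0,1],[0,-1,0,0,1],[0,-1.5,0,0,1],[0,0,0,0,1]]'
python3 - <<'E'
from h import *
e=r.read_state()["ee_pos"]; print(e,matf(e))
s=shot("scene","pics/g0.png"); t=r.camera("top")
z=lambda i:cv2.resize(i[...,::-1],None,fx=2.8,fy=2.8,interpolation=cv2.INTER_CUBIC)
cv2.imwrite("pics/g.png",np.hstack([z(s["pixels"][140:245,155:295]),z(t["pixels"][160:265,230:370])]))
E
```

```text
time: 8.5
ee_pos: [0.5035, -0.0774, 0.0372]
eef_rot: [0.045, 0.999, -0.002, 0.007]
ft_force: [-0.0, -0.3, -0.3]
width: 0.0005
[ 0.50349584 -0.07739427  0.03719542] [-0.     -0.1242]
```

View pics/g.png

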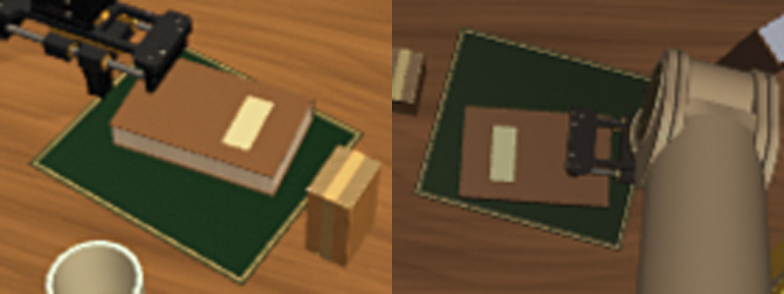

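The book now lies wholly on the mat, turned about 10°. Top view corners are (463,107), (459,197) and (608,207); scene corners are (113,130), (272,180) and (312,103). I compute the margins and retract.

```bash
python3 -m jog '[[0,0,-2,0,1],[0,0,-3,0,1],[0,0,-4,0,1],[0,0,-4,0,1],[0,0,-4,0,1],[0,0,-3,0,1],[4,0,0,0,1],[4,0,0,0,1],[4,-3,0,0,1],[0,0,0,0,1]]'
python3 - <<'E'
from h import *
s=r.camera("scene"); t=r.camera("top")
for n,u,v in [("headM",463,107),("headR",459,197),("footR",608,207)]: print(n,matf(onz(t,230+(u-392)/2.8,160+v/2.8,.031)))
for n,u,v in [("footM",113,130),("headM",272,180),("headR",312,103)]: print(n,matf(onz(s,155+u/2.8,140+v/2.8,.031)))
z=lambda i:cv2.resize(i[...,::-1],None,fx=2.8,fy=2.8,interpolation=cv2.INTER_CUBIC)
cv2.imwrite("pics/h.png",np.hstack([z(s["pixels"][140:275,155:295]),z(t["pixels"][115:250,220:360])]))
e=r.read_state();print(e["ee_pos"],e["ft_force"])
E
```

```text
time: 9.6
ee_pos: [0.3757, -0.0897, 0.2442]
eef_rot: [0.042, 0.999, -0.002, 0.008]
ft_force: [0.9, 1.0, 0.4]
width: 0.0005
headM [0.0036 0.0968]
headR [-0.1031  0.072 ]
footR [-0.0664 -0.1023]
footM [ 0.0457 -0.0676]
headM [0.0096 0.0989]
headR [-0.0947  0.0778]
[ 0.37879172 -0.0873169   0.24430391] [ 0.44041632  0.63062656 -1.25375263]
```

View pics/h.png

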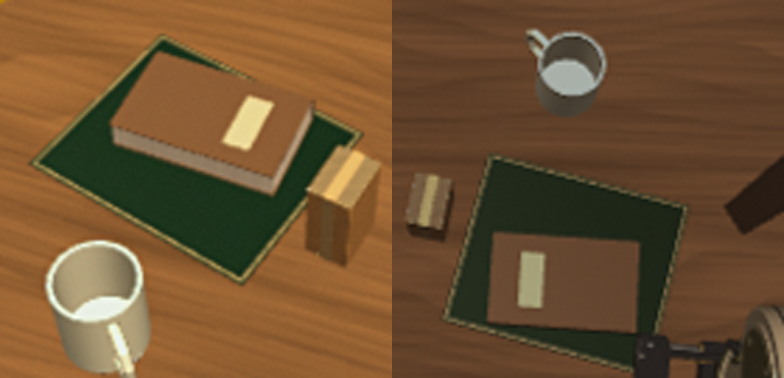

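All corners are inside, but the robot-side head corner's margin is only about 7–15 mm. Time is ample, so I nudge the book about 2 cm from the robot side near its head, which also straightens it.

```bash
python3 -m jog '[[-0.4,3.7,0,0,1],[-0.4,3.7,0,0,1],[-0.4,3.7,0,0,1],[-0.4,3.7,0,0,1],[-0.4,3.6,0,0,1],[0,0,3,0,1],[0,0,3,0,1],[0,0,3,0,1],[0,0,2,0,1],[0,0,0,0,1]]'
```

```text
time: 10.7
ee_pos: [0.4217, 0.1113, 0.1275]
eef_rot: [0.036, 0.999, -0.003, 0.007]
ft_force: [0.3, -0.4, 0.6]
width: 0.0007
```

```bash
python3 -m jog '[[0.6,-1.3,0,0,1],[0,0,2,0,1],[0,0,2.5,0,1],[0,0,2.5,0,1],[0,0,1.5,0,1],[0,0,0.5,0,1],[0,0,0,0,1],[0,0,0,0,1],[0,0,0,0,1],[0,0,0,0,1]]'
```

```text
time: 11.7
ee_pos: [0.4215, 0.0971, 0.0443]
eef_rot: [0.036, 0.999, -0.0, 0.012]
ft_force: [-0.5, 0.2, -0.4]
width: 0.0003
```

```bash
python3 -m jog '[[0,0,0.9,0,1],[-0.7,0,0,0,1],[-0.7,0,0,0,1],[-0.6,0,0,0,1],[-0.6,0,0,0,1],[-0.6,0,0,0,1],[-0.6,0,0,0,1],[0,0,0,0,1],[1.5,0,0,0,1],[0,0,0,0,1]]'
python3 -m jog '[[1,0,0,0,1],[0,0,-3,0,1],[0,0,-4,0,1],[0,0,-4,0,1],[0,0,-4,0,1],[0,0,-3,0,1],[0,-4,0,0,1],[0,-4,0,0,1],[0,-4,0,0,1],[0,0,0,0,1]]'
python3 - <<'E'
from h import *
s=r.camera("scene"); t=r.camera("top")
z=lambda i:cv2.resize(i[...,::-1],None,fx=2.8,fy=2.8,interpolation=cv2.INTER_CUBIC)
cv2.imwrite("pics/i.png",np.hstack([z(s["pixels"][140:275,155:295]),z(t["pixels"][115:250,220:360])]))
E
```

```text
time: 12.7
ee_pos: [0.4489, 0.0953, 0.0356]
eef_rot: [0.037, 0.999, -0.0, 0.013]
ft_force: [0.3, -0.2, 0.6]
width: 0.0007
time: 13.7
ee_pos: [0.4229, -0.027, 0.2243]
eef_rot: [0.035, 0.999, 0.0, 0.015]
ft_force: [-0.3, 1.8, -0.9]
width: 0.0002
```

View pics/i.png

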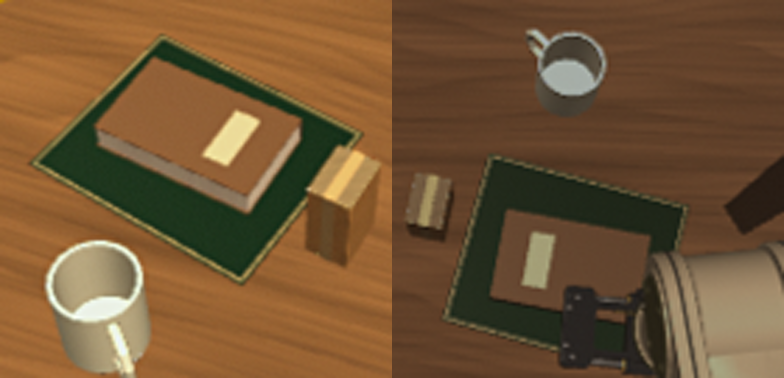

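The book is now nearly square to the mat: top-view corners are (507,210), (491,297) and (650,237), and the scene foot corners are (97,128) and (158,60). The carton and mug are at the same pixels as before. I check the numbers and hand in.

Run:
```python
from h import *
s=r.camera("scene"); t=r.camera("top")
P=[matf(onz(t,220+(u-392)/2.8,115+v/2.8,.031)) for u,v in [(507,210),(491,297),(650,237)]]+[matf(onz(s,155+u/2.8,140+v/2.8,.031)) for u,v in [(97,128),(158,60),(248,212),(300,125)]]
print(np.array(P))
P=np.array(P)
if abs(P[:,0]).max()<.103 and abs(P[:,1]).max()<.122: r.close_job(); print("closed")
```

```text
[[ 0.0363  0.0856]
 [-0.0717  0.0758]
 [ 0.0509 -0.0905]
 [ 0.0525 -0.0825]
 [-0.0553 -0.0886]
 [ 0.0536  0.1013]
 [-0.0634  0.0836]]
the job is handed in; nothing more can be done
closed
```

The paperback lies flat and wholly on the mat, and I handed the job in at about 14 s of the 42 s allowed.

- **What I did:** I pushed the book high with the closed fingertips so it tipped onto the mat, then pushed it low from the foot end until it was all on. A last small nudge from the robot side gave more margin and straightened it.
- **Book position:** My last check put all corners at |x| ≤ 72 mm (limit 110) and |y| ≤ 101 mm (limit 130). The two cameras disagreed by up to about 17 mm on one corner, which is still well inside the margins.
- **Other things:** In the last pictures the carton stands upright, and it and the mug look unmoved. I did not re-measure the headphones or the look-alike books after the push; the gripper went over the headphones well above them on the way in. No notable force showed up in the readings at the end of each move.
- **Robot:** The gripper was clear of everything at hand-in. The hand-in gave no verdict.

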